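Hold a bearing flush against its preload spring

TASK

Fit the steel ball bearing that lies near the front of the table into the bore of the blue bearing housing, then press it down against the spring in the bore until its top is level with the housing's machined face. Finish while still holding it there with that steady push (about 10 N), as my third hand, so that I can swing the two brass lugs over its rim and tighten them; never squash the spring flat, and leave the other things on the table where they are.

Things in the scene. Friction and masses are not known exactly. Their poses are not given: they have to be found in the camera images.
- bearing: Loose steel ball bearing, a ring-shaped disc 52 mm in diameter and 15 mm thick, about 0.13 kg, lying flat on the table. Origin: centre of its underside; z axis: its axis, up. Grasp it across the outer ring (52 mm); press it down with shut fingertips on the middle (its 25 mm hole is closed to them).
- bearing_top (a point): Centre of the bearing's top face, 15 mm above its underside.
- housing: Fixed blue cast bearing housing on a dark steel plate 150 x 124 x 12 mm (long side along its x; bolt heads to 19 mm high). Its round boss, 101 mm across, has a bright machined top face 58 mm above the table with a round bore, 54.4 mm in diameter, with a 2.5 mm lead-in chamfer. Origin: centre of the plate's underside; z up; its yaw varies.
- housing_bore (a point): Centre of the bore's mouth, on its axis at the level of the machined face; axes as the housing's. Two brass retaining lugs with screws lie swung clear on the face at y = +41 and -41 mm, up to 9 mm above it and no nearer than 34 mm to the bore's axis: fingers that close along this x axis miss them.
- preload_spring (a joint): Travel in m of the sprung steel thrust ring in the bore on which the bearing sits: 0 = up, growing as it is pressed down. At 0 the ring's top is 9 mm below the face, so the bearing stands 6 mm proud; at 0.006 it is level. The spring takes 3 N to start, then 1.5 N per mm (about 10 N of push when level); it is flat at 0.012.
- black_tape: Loose roll of black insulating tape, 55 mm across, 19 mm high, about the bearing's size; leave it. Origin: centre of its underside.
- small_spanner: Loose combination spanner 136 x 22 x 5 mm, left of the housing; leave it. Origin: centre of its underside.
- mug: Black travel mug, 204 mm tall, standing firm at the back right; keep clear of it. Origin: at its underside, its body reaches about 60 mm from there.
- carton: Loose small red carton 52 x 100 x 28 mm; leave it. Origin: centre of its underside.
- paper_tape: Loose roll of pale masking tape, 100 mm across, 25 mm high; leave it. Origin: centre of its underside.
- pad_a: Loose dark brake pad 50 x 128 x 16 mm, flat on the table at the back left; leave it. Origin: centre of its underside.
Not all that is in view belongs to the job. Of the things that look like the bearing, the smallest one is meant.

How it is judged:
On the way:
1. the bearing sits squarely in the bore, on the thrust ring (horizontal distance between bearing_top and housing_bore below 0.0032 m and z of bearing_top in the frame of housing_bore below 0.0085 m and angle between bearing's own z axis and vertical below 0.09 rad), for 0.2 s.
At the end, for the whole second after the job is handed in: The bearing is square in the housing's bore and pressed down by the fingers with 6 to 16 N, steadily for the last second, its top between 1.7 mm above and 2.5 mm below the machined face (the lugs stand off 1.5 mm) (horizontal distance between bearing_top and housing_bore below 0.0032 m and angle between bearing's own z axis and vertical below 0.06 rad and z of bearing_top in the frame of housing_bore between -0.0025 and 0.0017 m and contact force between the fingers and bearing between 6 and 16 N and linear speed of bearing below 0.01 m/s); the arm keeps its last pose, push and grip.
It fails at once if the spring is squashed flat (travel over 11 mm) (value of joint preload_spring above 0.011 m).
It fails at once if another thing on the table is moved by more than 25 mm (distance of any of black_tape, small_spanner, carton, paper_tape, pad_a from where it was at the start of the episode above 0.025 m).
It also fails if it takes over 48 s, if anything falls off the work surface, if the arm or the gripper's body presses on something with over 40 N, if the wrist force passes 120 N, or if a joint passes its speed limit or range.

ROBOT

A 7-joint arm with a two-finger parallel gripper is mounted at the origin on a cart in front of the work surface, level with it; the furniture and walls round the work are solid. World frame = base frame: x ahead of the robot, y to its left, z up, the work surface at z = 0. Lengths are in m, angles in rad, forces in N, time in s.
With the tool pointing down it reaches from about 0.4 to 0.85 m from the base axis. Payload 4.5 kg.
Tool frame: the origin (TCP) lies midway between the tips of the shut fingers; the grasp point (between the pads) lies 19 mm behind it (r.grip_point_offset is the distance from the TCP to the grasp point, in m); z points along the fingers, y is the line along which they close (so a half turn about z gives the same grasp; the last joint's range is limited). The gripper opens to 88 mm and grips with 3 to 60 N. Pads are 18 mm wide; open, the fingers measure 123 mm over their backs; the gripper's body (75 mm by 187 mm) begins 45 mm behind the grasp point.
Start: joints at [1.192, 0.689, -0.195, 1.565, 0.157, 0.902, -0.215], TCP at [0.251, -0.573, 0.239] pointing down, gripper open.
Joint ranges: [-3.01, 3.01], [-0.46, 2.08], [-1.47, 1.51], [0.13, 2.56], [-1, 4.14], [0.04, 2.09], [-2.66, 2.66]. Speed limits (rad/s): [2.57, 2.57, 3.14, 3.14, 3.14, 3.14, 3.14].

INTERFACE

Orientations are given as a unit quaternion [x, y, z, w].
In Python, from plant import r, optics gives the robot as it stands.
- The arm moves only by the shell command python3 -m pendant 'ROWS' [OPENING] [FORCE]. ROWS is JSON, a list of rows, each a list of 6 numbers: the shift along the tool's x, y, z as a fraction of full scale, then the turn, a rotation vector about the tool's x, y, z as a fraction of full scale. A call has 1 to 5 rows; each row shifts and turns the commanded pose from where the row before left it, along the tool's axes as they then stand; what a row does not reach is not made up. Full scale, the value 1, is 0.025 m for a shift and pi rad for a turn. A row lasts 1/12 s, in which the tool goes at most 41.7 mm and 7.16 degrees, less where a joint would pass 70% of its speed; a pose out of reach is approached as far as the arm can. A call with a number of a shift or a turn outside -1 to 1 is refused whole. A call with a gripper value outside its range is refused whole. OPENING is the opening, from -1 (shut) to 1 (fully open), set as the call begins (- or left out, the last holds). The fingers move at their own pace and stop on an object; FORCE is the grip in N (left out, the last holds). Time passes only in rows, so rows that do not move let the fingers close. It gives the time, the measured TCP pose, the force, the opening and the grip force at its end, in the units of the state.
- r.get_state(): the state, without advancing time (a new reading comes with each control period).
- optics.snapshot(name): name is "scene" or "top" or "wrist"; returns (picture, depth): 480x640x3 uint8, blue, green, red; 480x640 float32, m along the optical axis (not along the pixel's ray), 0 where there is no reading.
- optics.calibration(name): a dict with "vfov" (degrees; the focal length in pixels is half the picture's height over the tangent of half this angle, whatever the lens; pixels are square), "cx", "cy" (the principal point, pixels), "k1" (the pictures are not rectified: a ray, as slopes to the right and down, at radius r is drawn at 1 + k1 r^2 times it, then the intrinsics apply), "cam_to_world" (4x4, takes a point from camera to world coordinates); the wrist camera has in their place "tool_from_camera" (4x4, takes a point from camera to tool coordinates, whose origin is the TCP and whose axes are the flange's). Camera axes: x right, y up, looking along -z (the intrinsics and any distortion apply to the point x, -y, -z); pixel columns grow to the right and rows downward; lengths in m; the calibration is good to about 2 mm. A picture is of the moment at which its call begins: read the wrist's pose just before it. calibration takes no time and is no camera call.
- r.finish_job(): hands the job in; it is judged then, once.
The state is a dict: "clock": time; "q": joint angles; "qd": joint speeds; "joint_torque": joint torques, N m; "tool_pos": TCP position; "eef_rot": TCP orientation; "contact_force": force on the tool from outside, world axes, zero at the start; "moment": the same for the moment, N m; "opening": opening from 0.0 (shut) to 1.0 (fully open); "finger_force": force on a finger pad.
Only numpy, scipy, OpenCV 4.12 (cv2) and the standard library are available. Lean on these libraries where they do the work, as an engineer would, in place of code of your own. Each camera call takes 0.05 s, during which the arm holds its last target. There are 200 camera calls.

## Working session

There is one attempt and no reset: what is moved stays moved. The work goes in short steps, Python scripts to look and compute and a shell command to move; the robot and the scene stay as the last step left them, time stands still between calls to the robot, and variables do not carry over. Pictures are saved under pics/ and viewed, at most 10 in all, crops included, and the job is handed in when it is done.

```bash
ls; mkdir -p pics
python3 - <<'E'
from plant import r, optics
import cv2,numpy as np
for n in("top","scene"):
    p,d=optics.snapshot(n); cv2.imwrite(f"pics/{n}0.png",p); np.save(f"{n}_d.npy",d)
    print(n,optics.calibration(n))
print(optics.calibration("wrist"))
print(r.get_state())
E
```

```text
pics
top {'vfov': 54.26762559146748, 'cx': 321.44782965387486, 'cy': 239.48937748528382, 'k1': -0.02944463141140611, 'cam_to_world': array([[ 0.02670612,  0.99265688, -0.11797923,  0.40829459],
       [-0.99939269,  0.02387011, -0.02538649,  0.00414285],
       [-0.02238389,  0.11858556,  0.99269151,  1.33113531],
       [ 0.        ,  0.        ,  0.        ,  1.        ]])}
scene {'vfov': 55.56939166653818, 'cx': 310.03256263223807, 'cy': 238.55728458907464, 'k1': -0.00040116903617869437, 'cam_to_world': array([[-0.46674963,  0.40604057, -0.78566904, -0.18625895],
       [-0.88437016, -0.20841417,  0.41767566,  0.42753678],
       [ 0.0058487 ,  0.88977221,  0.4563674 ,  0.51317997],
       [ 0.        ,  0.        ,  0.        ,  1.        ]])}
{'vfov': 65.4655741688702, 'cx': 320.21399759806786, 'cy': 239.49790541746012, 'k1': -0.06520368222379319, 'tool_from_camera': array([[-7.64046958e-05,  9.58923731e-01,  2.83664012e-01,
         7.28514582e-02],
       [ 9.99999628e-01, -1.70338468e-04,  8.45176885e-04,
         3.00993448e-05],
       [ 8.58779065e-04,  2.83663972e-01, -9.
[... 168 characters left out ...]
0.68987318, -0.19452556,  1.56623798,  0.15731164,
        0.90249282, -0.21508319]), 'qd': array([ 7.63600910e-05, -2.02061171e-03,  1.57529440e-03, -4.42596093e-03,
       -5.41592239e-04,  1.31039040e-03,  5.37552802e-04]), 'joint_torque': array([-3.23245040e-03, -5.28501749e+01, -1.27171285e+00, -1.53839314e+01,
       -5.26875362e-02,  1.92422543e-03,  3.47403761e-05]), 'tool_pos': array([ 0.25047369, -0.57200042,  0.23800772]), 'eef_rot': array([ 9.78763224e-01,  2.04992427e-01, -2.26927178e-04, -7.77098210e-04]), 'contact_force': array([-0.94516675,  0.19238721,  0.59214311]), 'moment': array([ 0.01805107, -0.00375673,  0.00237656]), 'finger_force': 0.0, 'opening': 1.0003560715620483}
```

View pics/top0.png

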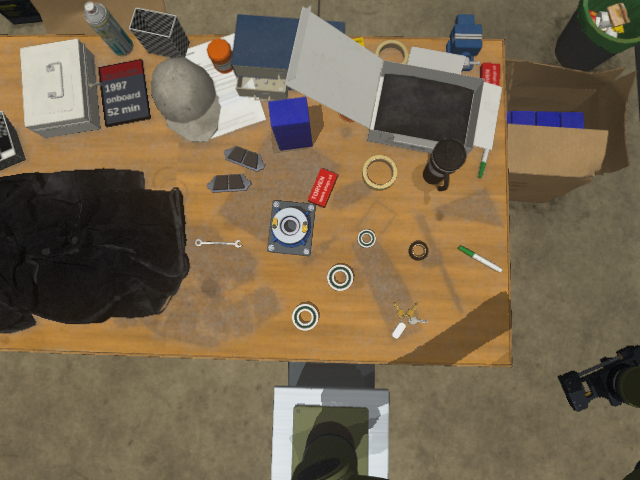

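View pics/scene0.png

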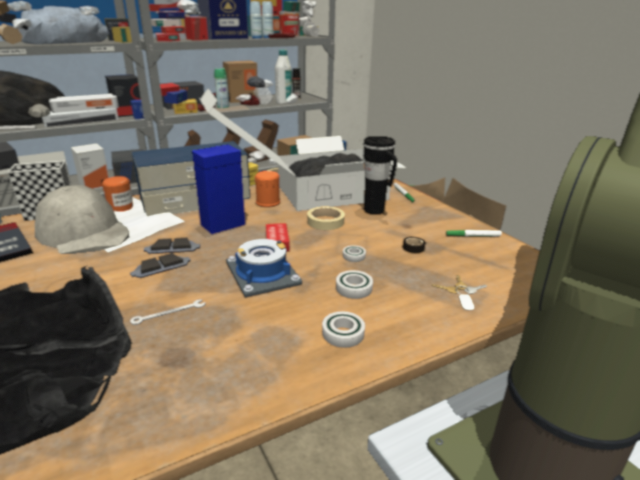

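The top view shows three bearings. The smallest is at about (367,238). The housing bore is at about (290,226), with its lugs left and right at (277,227) and (304,226), and the black tape is at (418,250).

```bash
cat > h.py <<'E'
import numpy as np, cv2
from scipy.spatial.transform import Rotation as R
from plant import r, optics
def cam(n,st=None):
    c=optics.calibration(n)
    if n=="wrist":
        T=np.eye(4);T[:3,:3]=R.from_quat(st["eef_rot"]).as_matrix();T[:3,3]=st["tool_pos"]
        M=T@c["tool_from_camera"]
    else: M=c["cam_to_world"]
    return c,M,240/np.tan(np.radians(c["vfov"]/2))
def toz(c,M,f,u,v,z):
    "pixel -> world at height z"
    K=np.array([[f,0,c["cx"]],[0,f,c["cy"]],[0,0,1.]])
    x,y=cv2.undistortPoints(np.array([[[u,v]]],float),K,np.array([c["k1"],0,0,0.]))[0,0]
    d=M[:3,:3]@[x,-y,-1]; o=M[:3,3]
    return o+d*(z-o[2])/d[2]
def snap(name):
    st=r.get_state();p,d=optics.snapshot("wrist");cv2.imwrite(f"pics/{name}.png",p);np.save(f"{name}_d.npy",d)
    np.savez(f"{name}_s.npz",**{k:st[k] for k in("tool_pos","eef_rot")})
    return st,p,d
def shift(st,target):
    "tool-axes shift in full-scale units to world target TCP"
    return R.from_quat(st["eef_rot"]).inv().apply(np.array(target)-st["tool_pos"])/0.025
E
python3 - <<'E'
from h import *
c,M,f=cam("top")
for n,u,v,z in[("bearing",367,238,.015),("bore",290,226,.058),("lugL",277,227,.062),("lugR",304,226,.062),("tape",418,250,.019),("mug",445,163,.1),("paper",380,172,.025),("carton",323,187,.028),("b2",340,277,.02),
 ("c1",275,200,.012),("c2",314,202,.012),("c3",311,254,.012),("c4",268,250,.012)]:
    print(n,toz(c,M,f,u,v,z).round(3))
p=cv2.imread("pics/top0.png");cv2.imwrite("pics/c1.png",cv2.resize(p[180:300,240:440],None,fx=4,fy=4,interpolation=cv2.INTER_CUBIC))
print(R.from_quat(r.get_state()["eef_rot"]).as_matrix().round(3))
E
```

```text
bearing [ 0.572 -0.091  0.015]
bore [0.595 0.124 0.058]
lugL [0.591 0.16  0.062]
lugR [0.595 0.085 0.062]
tape [ 0.541 -0.234  0.019]
mug [ 0.77  -0.291  0.1  ]
paper [ 0.761 -0.124  0.025]
carton [0.713 0.037 0.028]
b2 [ 0.46  -0.017  0.02 ]
c1 [0.676 0.174 0.012]
c2 [0.673 0.062 0.012]
c3 [0.523 0.066 0.012]
c4 [0.531 0.189 0.012]
[[ 0.916  0.401 -0.001]
 [ 0.401 -0.916  0.001]
 [-0.    -0.002 -1.   ]]
```

View pics/c1.png

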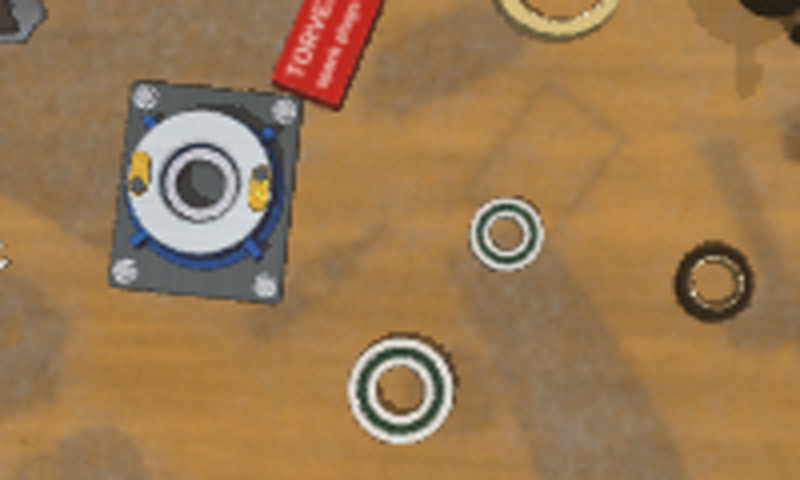

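The crop shows the bearing at (507,234), the housing bore at (200,183), and bolt heads at (145,96), (285,110), (265,287) and (124,271). The housing yaw comes out near -0.09, so I move above the bearing with the tool y axis along that direction.

```bash
python3 -m pendant '[[0.98,-0.62,0.1,0,0,0],[0.98,-0.62,0.1,0,0,0],[0.98,-0.62,0.1,0,0,0],[0.98,-0.62,0.1,0,0,0],[0.98,-0.62,0.1,0,0,0]]' 1
python3 -m pendant '[[0.98,-0.62,0.2,0,0,0],[0.98,-0.62,0.2,0,0,0],[0.98,-0.62,0.2,0,0,0],[0.98,-0.62,0.2,0,0,0],[0.98,-0.62,0.2,0,0,0]]'
python3 -m pendant '[[0.98,-0.62,0.2,0,0,0],[0.98,-0.62,0.2,0,0,0],[0.98,-0.62,0.2,0,0,0],[0.98,-0.62,0.2,0,0,0],[0.98,-0.62,0.2,0,0,0]]'
python3 -m pendant '[[0.98,-0.62,0.3,0,0,0],[0.98,-0.62,0.3,0,0,0],[0.98,-0.62,0.3,0,0,0],[0.98,-0.62,0.3,0,0,0],[0.98,-0.62,0.3,0,0,0]]'
python3 -m pendant '[[0,0,0,0,0,-0.038],[0,0,0,0,0,-0.038],[0,0,0,0,0,-0.038],[0,0,0,0,0,-0.038],[0,0,0,0,0,-0.038]]'
python3 -m pendant '[[0,0,0,0,0,-0.038],[0,0,0,0,0,-0.038],[0,0,0,0,0,-0.038],[0,0,0,0,0,-0.038],[0,0,0,0,0,0]]'
python3 -m pendant '[[0,0,0,0,0,0],[0,0,0,0,0,0]]'
python3 - <<'E'
from h import *
st,p,d=snap("w1")
print(R.from_quat(st["eef_rot"]).as_matrix().round(3),st["q"])
E
```

```text
clock: 0.52
tool_pos: [0.3322, -0.451, 0.2258]
eef_rot: [0.979, 0.205, -0.0, -0.0]
contact_force: [0.0, -0.2, -0.1]
opening: 1.001
finger_force: 0.0
clock: 0.93
tool_pos: [0.4134, -0.3309, 0.2008]
eef_rot: [0.979, 0.205, -0.0, -0.0]
contact_force: [-0.3, -0.3, -0.1]
opening: 1.004
finger_force: 0.0
clock: 1.35
tool_pos: [0.4945, -0.2108, 0.1757]
eef_rot: [0.979, 0.205, -0.0, -0.0]
contact_force: [0.9, -1.0, -0.3]
opening: 0.997
finger_force: 0.0
clock: 1.77
tool_pos: [0.5756, -0.0906, 0.138]
eef_rot: [0.979, 0.205, -0.0, -0.0]
contact_force: [0.2, -0.1, 0.2]
opening: 0.996
finger_force: 0.0
clock: 2.18
tool_pos: [0.575, -0.0919, 0.1383]
eef_rot: [0.874, 0.486, -0.0, -0.0]
contact_force: [0.7, -0.8, -0.8]
opening: 1.001
finger_force: 0.0
clock: 2.6
tool_pos: [0.5748, -0.0922, 0.1383]
eef_rot: [0.735, 0.678, -0.0, -0.001]
contact_force: [0.3, -0.3, 0.1]
opening: 1.005
finger_force: 0.0
clock: 2.77
tool_pos: [0.5751, -0.092, 0.1385]
eef_rot: [0.737, 0.676, -0.0, -0.0]
contact_force: [-0.4, 0.3, 0.6]
opening: 1.0
finger_force: 0.0
[[ 0.087  0.996 -0.   ]
 [ 0.996 -0.087  0.   ]
 [-0.    -0.    -1.   ]] [ 0.29365231  0.78700542 -0.37187832  1.78013039  0.43502889  0.6568832
 -0.41442698]
```

View pics/w1.png

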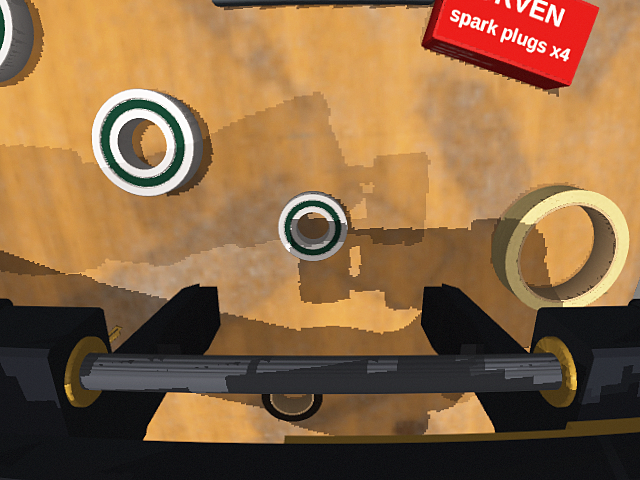

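The wrist view shows the small bearing centred at about (313,227), with the tool aligned. I'll fit its circle, then look at the bore from the same relative height.

```bash
cat >> h.py <<'E'
def fit(name,u0,v0,z,rad,lo,hi,n=72,th=None):
    "ring edge by radial scan in world plane z: strongest bright->dark step between radii lo..hi; circle fit"
    st=dict(np.load(f"{name}_s.npz"));g=cv2.GaussianBlur(cv2.imread(f"pics/{name}.png",0),(3,3),0).astype(np.float32)
    c,M,f=cam("wrist",st);ctr=toz(c,M,f,u0,v0,z)[:2]
    W=np.linalg.inv(M)
    def px(P):
        q=P@W[:3,:3].T+W[:3,3];x=q[:,0]/-q[:,2];y=-q[:,1]/-q[:,2];k=1+c["k1"]*(x*x+y*y)
        return x*k*f+c["cx"],y*k*f+c["cy"]
    for it in range(3):
        pts=[];rr=np.linspace(lo,hi,60)
        for a in np.linspace(0,2*np.pi,n,endpoint=False):
            P=np.c_[ctr[0]+rr*np.cos(a),ctr[1]+rr*np.sin(a),np.full(60,z)]
            u,v=px(P);s=cv2.remap(g,u.astype(np.float32)[None],v.astype(np.float32)[None],1)[0]
            j=np.argmax(th*np.gradient(s));pts.append(P[j,:2])
        pts=np.array(pts);w=np.ones(len(pts),bool)
        for _ in range(5):
            A=np.c_[2*pts[w],np.ones(w.sum())];s=np.linalg.lstsq(A,(pts[w]**2).sum(1),rcond=None)[0]
            R0=np.sqrt(s[2]+s[0]**2+s[1]**2);e=np.hypot(*(pts-s[:2]).T)-R0;w=abs(e)<max(.0008,1.5*np.median(abs(e)))
        ctr=s[:2]
    return ctr.round(4),R0.round(4),w.sum(),np.abs(e[w]).mean().round(5)
E
python3 - <<'E'
from h import *
print(fit("w1",313,227,.015,.026,.021,.030,th=-1))
st=r.get_state()
print(shift(st,[.595,.124,.18]))
E
```

```text
(array([ 0.5692, -0.0887]), np.float64(0.0256), np.int64(71), np.float64(0.00015))
[ 8.67576515  0.04995468 -1.65771607]
```

```bash
python3 -m pendant '[[0.8,0,-0.35,0,0,0],[0.97,0,-0.35,0,0,0],[1,0,-0.35,0,0,0],[1,0,-0.35,0,0,0],[1,0,-0.26,0,0,0]]'
python3 -m pendant '[[1,0,0,0,0,0],[1,0,0,0,0,0],[1,0,0,0,0,0],[0.9,0.05,0,0,0,0],[0,0,0,0,0,0]]'
python3 -m pendant '[[0,0,0,0,0,0],[0,0,0,0,0,0]]'
python3 - <<'E'
from h import *
st,p,d=snap("w2")
E
```

```text
clock: 3.23
tool_pos: [0.5854, 0.0282, 0.181]
eef_rot: [0.737, 0.676, 0.0, 0.0]
contact_force: [1.1, 0.5, 0.4]
opening: 1.003
finger_force: 0.0
clock: 3.65
tool_pos: [0.5944, 0.1314, 0.1807]
eef_rot: [0.734, 0.679, 0.002, -0.002]
contact_force: [-0.2, 1.6, 0.1]
opening: 1.0
finger_force: 0.0
clock: 3.82
tool_pos: [0.5944, 0.1227, 0.18]
eef_rot: [0.736, 0.676, -0.001, 0.0]
contact_force: [0.0, -1.0, 0.3]
opening: 0.999
finger_force: 0.0
```

View pics/w2.png

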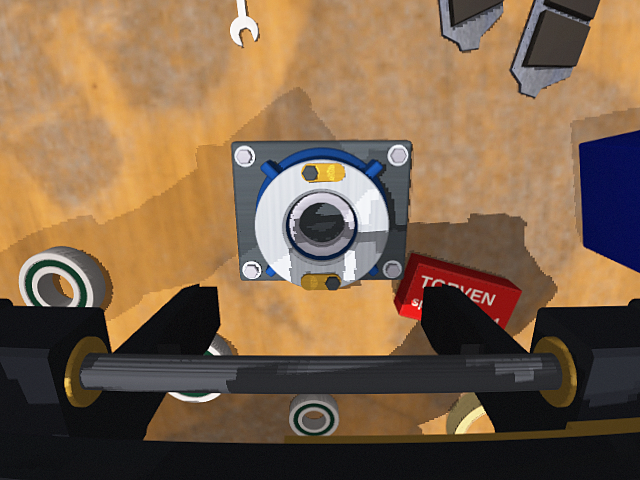

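Housing is square with the picture: boss centred at about (322,225), lugs at (323,172) and (320,283).

Run:
```python
from h import *
print(fit("w2",322,225,.058,.0505,.045,.056,th=-1))
print(fit("w2",322,225,.058,.0297,.024,.033,th=1))
print(fit("w2",322,225,.058,.0297,.024,.033,th=-1))
st=dict(np.load("w2_s.npz"));c,M,f=cam("wrist",st)
B=[toz(c,M,f,u,v,.018)[:2] for u,v in((244,156),(399,155),(393,270),(252,270))]
print(np.round(B,4),np.mean(B,0)); 
print([np.degrees(np.arctan2(*(b-a)[::-1])) for a,b in((B[0],B[1]),(B[3],B[2]))])
print(np.degrees(np.arctan2(*R.from_quat(st["eef_rot"]).as_matrix()[:2,1][::-1])))
d=np.load("w2_d.npy");print(d[224,265],d[240:246,300])
p=cv2.imread("pics/w2.png");cv2.imwrite("pics/c2.png",cv2.resize(p[145:305,242:402],None,fx=3.75,fy=3.75,interpolation=cv2.INTER_CUBIC))
```

```text
(array([0.5951, 0.1259]), np.float64(0.0495), np.int64(61), np.float64(0.00015))
(array([0.5952, 0.1267]), np.float64(0.0266), np.int64(61), np.float64(0.00015))
(array([0.5955, 0.1279]), np.float64(0.0241), np.int64(69), np.float64(0.0001))
[[0.537  0.1804]
 [0.6619 0.1705]
 [0.6539 0.0716]
 [0.5302 0.0821]] [0.59575933 0.12616635]
[np.float64(-4.495884722670274), np.float64(-4.845786239103779)]
-4.866056511987715
0.2749168 [0.29023162 0.2888685  0.2895826  0.29034245 0.29003292 0.28875086]
```

View pics/c2.png

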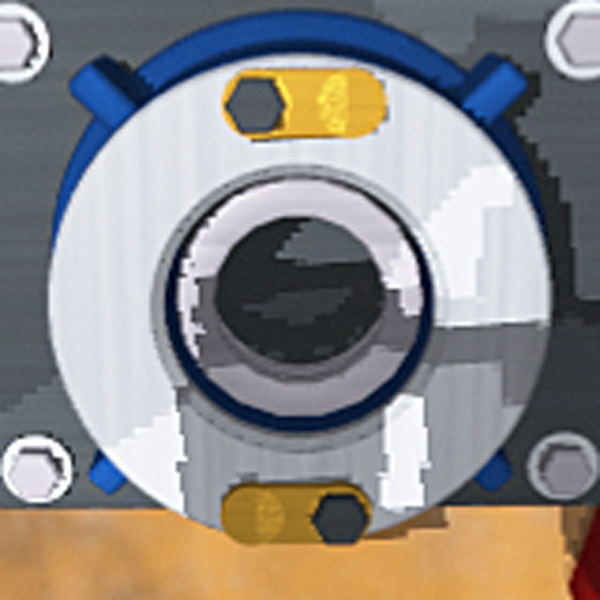

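The bore mouth is clear, with the spring ring visible inside. Re-measuring now that the arm has settled.

```bash
python3 -m pendant '[[0,0,0,0,0,0],[0,0,0,0,0,0],[0,0,0,0,0,0]]'
python3 - <<'E'
from h import *
st,p,d=snap("w3");print(st["tool_pos"],st["qd"].round(4))
print(fit("w3",322,225,.058,.0505,.045,.056,th=-1))
print(fit("w3",322,225,.058,.0297,.024,.033,th=1))
st=r.get_state();print(st["tool_pos"],st["eef_rot"]);print(shift(st,[.5692,-.0887,.06]))
E
```

```text
clock: 4.12
tool_pos: [0.5946, 0.1228, 0.1802]
eef_rot: [0.737, 0.676, -0.0, 0.0]
contact_force: [-0.3, -0.2, -0.1]
opening: 1.0
finger_force: 0.0
[0.59464257 0.12283381 0.18021066] [-0.0049  0.0002 -0.0052 -0.001  -0.0002  0.0011 -0.0004]
(array([0.5951, 0.1263]), np.float64(0.0495), np.int64(62), np.float64(0.00015))
(array([0.5952, 0.1268]), np.float64(0.0265), np.int64(63), np.float64(0.00014))
[0.59464379 0.12311858 0.18022356] [ 7.36439898e-01  6.76502954e-01 -1.03002785e-04  1.38621805e-04]
[-8.52686419 -0.29687183  4.81181615]
```

```bash
python3 -m pendant '[[-0.8,0,0,0,0,0],[-1,0,0,0,0,0],[-1,-0.1,0,0,0,0],[-1,-0.1,0,0,0,0],[-1,-0.1,0.6,0,0,0]]'
python3 -m pendant '[[-1,0,1,0,0,0],[-1,0,1,0,0,0],[-1,0,1,0,0,0],[-0.73,0,0.8,0,0,0],[0,0,0.4,0,0,0]]'
python3 -m pendant '[[0,0,0,0,0,0],[0,0,0,0,0,0],[0,0,0,0,0,0],[0,0,0,0,0,0]]'
python3 - <<'E'
from h import *
st=r.get_state();print(shift(st,[.5692,-.0887,.008]), st["tool_pos"],st["eef_rot"])
E
```

```text
clock: 4.58
tool_pos: [0.5788, 0.004, 0.1674]
eef_rot: [0.736, 0.677, 0.002, 0.002]
contact_force: [0.5, 0.1, 1.0]
opening: 1.0
finger_force: 0.0
clock: 5.0
tool_pos: [0.5668, -0.0945, 0.0576]
eef_rot: [0.739, 0.674, -0.003, 0.0]
contact_force: [-0.3, -1.0, 0.1]
opening: 1.0
finger_force: 0.0
clock: 5.33
tool_pos: [0.5706, -0.086, 0.0616]
eef_rot: [0.735, 0.678, 0.001, 0.001]
contact_force: [-0.0, 0.7, 0.6]
opening: 1.001
finger_force: 0.0
[-0.11413823 -0.05352191  2.14476854] [ 0.57061129 -0.08602134  0.06162635] [7.35238149e-01 6.77807144e-01 1.41406706e-03 5.83346439e-04]
```

```bash
python3 -m pendant '[[0,0,0.4,0,0,0],[0,0,0.5,0,0,0],[0,0,0.5,0,0,0],[0,0,0.3,0,0,0],[0,0,0,0,0,0]]'
python3 -m pendant '[[0,0,0,0,0,0],[0,0,0,0,0,0],[0,0,0,0,0,0],[0,0,0,0,0,0],[0,0,0,0,0,0]]'
python3 -m pendant '[[0,0,0,0,0,0],[0,0,0,0,0,0]]'
python3 - <<'E'
from h import *
st=r.get_state();print(shift(st,[.5692,-.0887,.008]), st["tool_pos"],st["eef_rot"],st["qd"].round(3))
E
```

```text
clock: 5.75
tool_pos: [0.5677, -0.0878, 0.0153]
eef_rot: [0.736, 0.677, -0.002, -0.001]
contact_force: [-0.4, 0.3, 0.1]
opening: 1.001
finger_force: 0.0
clock: 6.17
tool_pos: [0.5696, -0.088, 0.0182]
eef_rot: [0.736, 0.677, 0.0, 0.0]
contact_force: [-0.5, 0.7, 0.2]
opening: 0.999
finger_force: 0.0
clock: 6.33
tool_pos: [0.5694, -0.088, 0.0179]
eef_rot: [0.736, 0.677, 0.0, 0.0]
contact_force: [-0.3, -0.7, 0.9]
opening: 1.002
finger_force: 0.0
[-0.02766291 -0.00638308  0.39790716] [ 0.56941283 -0.08802357  0.01794772] [7.36070362e-01 6.76905002e-01 1.27037024e-04 1.59323973e-04] [ 0.001  0.003  0.    -0.001  0.    -0.001 -0.001]
```

```bash
python3 -m pendant '[[-0.03,0,0.2,0,0,0],[0,0,0.19,0,0,0],[0,0,0,0,0,0],[0,0,0,0,0,0],[0,0,0,0,0,0]]'
python3 -m pendant '[[0,0,0,0,0,0],[0,0,0,0,0,0],[0,0,0,0,0,0],[0,0,0,0,0,0],[0,0,0,0,0,0]]' -1 25
python3 -m pendant '[[0,0,0,0,0,0],[0,0,0,0,0,0],[0,0,0,0,0,0],[0,0,0,0,0,0],[0,0,0,0,0,0]]'
python3 -c "
from h import *
st=r.get_state();print(st['tool_pos'],shift(st,[.5951,.1265,.13]))"
```

```text
clock: 6.75
tool_pos: [0.5691, -0.0887, 0.0078]
eef_rot: [0.736, 0.677, -0.0, -0.0]
contact_force: [-1.3, 0.0, -0.6]
opening: 1.001
finger_force: 0.0
clock: 7.17
tool_pos: [0.5693, -0.0887, 0.008]
eef_rot: [0.736, 0.677, 0.0, 0.0]
contact_force: [-0.2, 0.3, 0.3]
opening: 0.645
finger_force: 0.0
clock: 7.58
tool_pos: [0.5693, -0.0887, 0.008]
eef_rot: [0.736, 0.677, 0.0, 0.0]
contact_force: [0.0, -0.7, 0.7]
opening: 0.571
finger_force: 25.0
[ 0.56927097 -0.08872694  0.00803088] [ 8.66494185  0.31181559 -4.87929675]
```

```bash
python3 -m pendant '[[0,0,-0.4,0,0,0],[0,0,-0.8,0,0,0],[0,0,-1,0,0,0],[0.3,0,-1,0,0,0],[0.6,0,-1,0,0,0]]'
python3 -m pendant '[[0.8,0.1,-0.68,0,0,0],[1,0.1,0,0,0,0],[1,0.1,0,0,0,0],[1,0,0,0,0,0],[1,0,0,0,0,0]]'
python3 -m pendant '[[1,0,0,0,0,0],[0.9,0,0,0,0,0],[0.6,0,0,0,0,0],[0.36,0,0,0,0,0],[0.1,0,0,0,0,0]]'
python3 -m pendant '[[0,0,0,0,0,0],[0,0,0,0,0,0],[0,0,0,0,0,0],[0,0,0,0,0,0],[0,0,0,0,0,0]]'
python3 - <<'E'
from h import *
st,p,d=snap("w4");print(st["tool_pos"],shift(st,[.5951,.1265,.076]))
E
```

```text
clock: 8.0
tool_pos: [0.5703, -0.0689, 0.1143]
eef_rot: [0.737, 0.676, -0.001, 0.0]
contact_force: [0.4, -0.4, -0.8]
opening: 0.57
finger_force: 25.0
clock: 8.42
tool_pos: [0.5885, 0.0536, 0.1307]
eef_rot: [0.736, 0.677, 0.0, 0.0]
contact_force: [-0.1, 0.3, -1.5]
opening: 0.573
finger_force: 25.0
clock: 8.83
tool_pos: [0.5945, 0.1287, 0.1304]
eef_rot: [0.735, 0.678, 0.001, -0.0]
contact_force: [0.1, 0.1, -0.8]
opening: 0.569
finger_force: 25.0
clock: 9.25
tool_pos: [0.5948, 0.1252, 0.1299]
eef_rot: [0.737, 0.676, -0.0, 0.0]
contact_force: [0.3, -0.2, -1.4]
opening: 0.571
finger_force: 25.0
[0.59481542 0.12519373 0.12991583] [0.05454452 0.00717426 2.15659432]
```

View pics/w4.png

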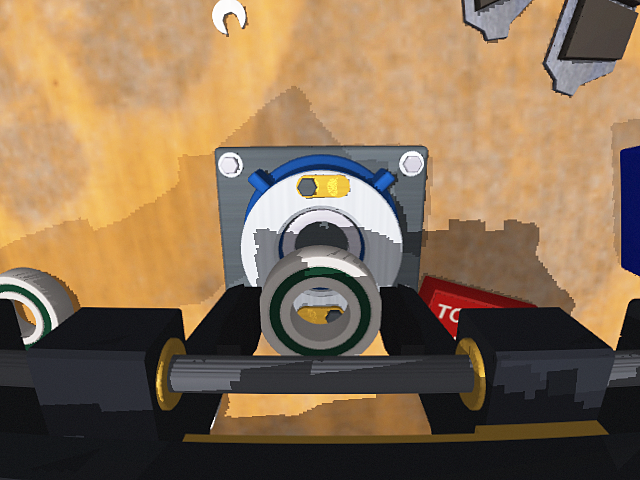

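The bearing is held level, its face centred at about (320,303), with the bore behind it. I'll check its offset in the tool frame.

Run:
```python
from h import *
st=dict(np.load("w4_s.npz"));print(st["tool_pos"])
for z in(.136,.137,.138):
  print(z,fit("w4",320,303,z,.026,.022,.03,th=-1),fit("w4",320,303,z,.02,.008,.016,th=1))
print(fit("w4",322,228,.058,.0505,.045,.056,th=-1))
c,M,f=cam("wrist",st);print(toz(c,M,f,320,303,.137))
st=r.get_state();print(st["tool_pos"],shift(st,[.5951,.1265,.076]))
```

```text
[0.59481542 0.12519373 0.12991583]
0.136 (array([0.5944, 0.1246]), np.float64(0.0258), np.int64(43), np.float64(0.00025)) (array([0.5957, 0.1341]), np.float64(0.0127), np.int64(43), np.float64(0.00066))
0.137 (array([0.5944, 0.125 ]), np.float64(0.0256), np.int64(41), np.float64(0.00022)) (array([0.5955, 0.1347]), np.float64(0.0126), np.int64(43), np.float64(0.00066))
0.138 (array([0.5944, 0.1255]), np.float64(0.0255), np.int64(40), np.float64(0.00019)) (array([0.5949, 0.1352]), np.float64(0.0125), np.int64(44), np.float64(0.00079))
(array([0.5952, 0.1357]), np.float64(0.0503), np.int64(57), np.float64(0.00236))
[0.59495715 0.13059011 0.137     ]
[0.5948389  0.12551328 0.12994446] [0.04124129 0.00713474 2.15775861]
```

```bash
python3 -m pendant '[[0.04,0.01,0.4,0,0,0],[0,0,0.5,0,0,0],[0,0,0.5,0,0,0],[0,0,0.4,0,0,0],[0,0,0.3,0,0,0]]'
python3 -m pendant '[[0,0,0.1,0,0,0],[0,0,0,0,0,0],[0,0,0,0,0,0],[0,0,0,0,0,0],[0,0,0,0,0,0]]'
python3 -c "
from h import *
st=r.get_state();print(st['tool_pos'],shift(st,[.5951,.1265,.061]))"
```

```text
clock: 9.72
tool_pos: [0.594, 0.1271, 0.0752]
eef_rot: [0.736, 0.677, -0.001, -0.001]
contact_force: [0.6, 0.3, -0.4]
opening: 0.564
finger_force: 25.0
clock: 10.13
tool_pos: [0.5956, 0.1275, 0.0756]
eef_rot: [0.736, 0.677, 0.001, 0.0]
contact_force: [-0.7, 1.5, -0.4]
opening: 0.567
finger_force: 25.0
[0.59558629 0.12752045 0.07556465] [-0.04255039 -0.01667032  0.58254844]
```

```bash
python3 -m pendant '[[-0.03,-0.01,0.1,0,0,0],[0,0,0.1,0,0,0],[0,0,0.1,0,0,0],[0,0,0,0,0,0],[0,0,0,0,0,0]]'
python3 -m pendant '[[0,0,0.06,0,0,0],[0,0,0.06,0,0,0],[0,0,0.06,0,0,0],[0,0,0.06,0,0,0],[0,0,0.04,0,0,0]]'
python3 -m pendant '[[0,0,0,0,0,0],[0,0,0,0,0,0],[0,0,0,0,0,0],[0,0,0,0,0,0],[0,0,0,0,0,0]]'
```

```text
clock: 10.55
tool_pos: [0.5946, 0.1266, 0.0672]
eef_rot: [0.736, 0.677, -0.0, -0.0]
contact_force: [0.1, 0.8, -1.6]
opening: 0.571
finger_force: 25.0
clock: 10.97
tool_pos: [0.5947, 0.1266, 0.0602]
eef_rot: [0.736, 0.677, -0.0, -0.0]
contact_force: [0.2, 0.1, -1.8]
opening: 0.568
finger_force: 25.0
clock: 11.38
tool_pos: [0.5949, 0.1267, 0.0605]
eef_rot: [0.736, 0.677, 0.0, 0.0]
contact_force: [-0.2, 0.1, -0.7]
opening: 0.572
finger_force: 25.0
```

The bearing went into the bore without touching. Releasing it, lifting clear and looking.

```bash
python3 -m pendant '[[0,0,0.04,0,0,0],[0,0,0.02,0,0,0],[0,0,0,0,0,0],[0,0,0,0,0,0]]'
python3 -m pendant '[[0,0,0,0,0,0],[0,0,0,0,0,0],[0,0,0,0,0,0],[0,0,0,0,0,0],[0,0,0,0,0,0]]' 0.6 25
python3 -m pendant '[[0,0,-0.2,0,0,0],[0,0,-0.6,0,0,0],[0,0,-0.8,0,0,0],[0,0,-0.9,0,0,0],[0,0,-0.9,0,0,0]]'
python3 -m pendant '[[0,0,-0.7,0,0,0],[0,0,-0.5,0,0,0],[0,0,-0.2,0,0,0],[0,0,0,0,0,0],[0,0,0,0,0,0]]' -1 60
python3 -m pendant '[[0,0,0,0,0,0],[0,0,0,0,0,0],[0,0,0,0,0,0],[0,0,0,0,0,0],[0,0,0,0,0,0]]'
python3 - <<'E'
from h import *
st,p,d=snap("w5");print(st["tool_pos"],st["contact_force"])
print(fit("w5",322,227,.064,.026,.022,.029,th=-1))
c,M,f=cam("wrist",st)
cv2.imwrite("pics/c5.png",cv2.resize(p[120:320,210:430],None,fx=3,fy=3,interpolation=cv2.INTER_CUBIC))
E
```

```text
clock: 11.72
tool_pos: [0.5948, 0.1266, 0.0589]
eef_rot: [0.736, 0.677, -0.0, 0.0]
contact_force: [-0.1, -0.1, -1.2]
opening: 0.567
finger_force: 25.0
clock: 12.13
tool_pos: [0.5949, 0.1267, 0.0591]
eef_rot: [0.736, 0.677, 0.0, 0.0]
contact_force: [0.7, 0.1, -0.1]
opening: 0.798
finger_force: 0.0
clock: 12.55
tool_pos: [0.5945, 0.1266, 0.145]
eef_rot: [0.736, 0.677, -0.0, -0.0]
contact_force: [0.8, 0.1, -0.4]
opening: 0.802
finger_force: 0.0
clock: 12.97
tool_pos: [0.5946, 0.1265, 0.1787]
eef_rot: [0.736, 0.677, -0.0, 0.0]
contact_force: [-0.4, 0.1, -1.5]
opening: 0.441
finger_force: 0.0
clock: 13.38
tool_pos: [0.5946, 0.1267, 0.1785]
eef_rot: [0.736, 0.677, -0.0, -0.0]
contact_force: [0.6, -1.0, -0.1]
opening: 0.068
finger_force: 0.0
[0.59462601 0.12666201 0.17854802] [ 0.58588594 -1.01269074 -0.12022142]
(array([0.598 , 0.1354]), np.float64(0.0253), np.int64(45), np.float64(0.00068))
```

View pics/c5.png

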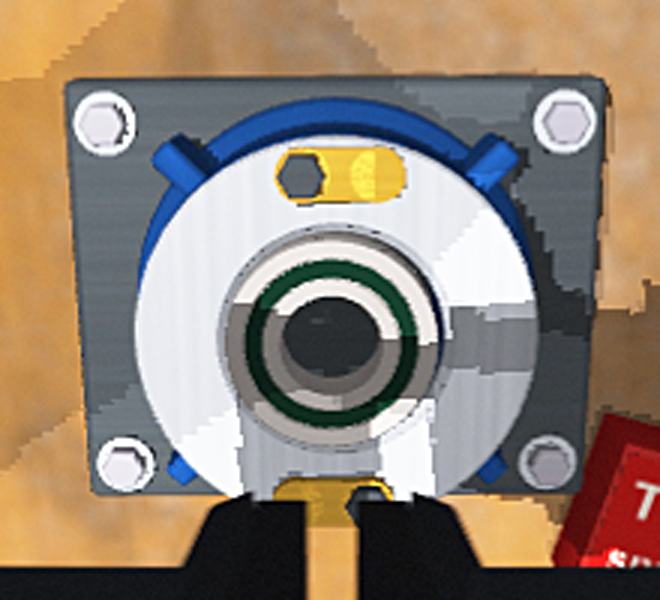

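The bearing sits square in the bore, centred at (330,340) in the crop, and the fingers are shutting. Going down to press.

```bash
python3 -m pendant '[[0,0.02,0.4,0,0,0],[0,0,0.7,0,0,0],[0,0,0.8,0,0,0],[0,0,0.8,0,0,0],[0,0,0.7,0,0,0]]'
python3 -m pendant '[[0,0,0.5,0,0,0],[0,0,0.3,0,0,0],[0,0,0.1,0,0,0],[0,0,0,0,0,0],[0,0,0,0,0,0]]'
python3 -m pendant '[[0,0,0,0,0,0],[0,0,0,0,0,0],[0,0,0,0,0,0],[0,0,0,0,0,0]]'
python3 -m pendant '[[0,0,0.03,0,0,0],[0,0,0.03,0,0,0],[0,0,0.03,0,0,0],[0,0,0.03,0,0,0],[0,0,0,0,0,0]]'
python3 -m pendant '[[0,0,0.03,0,0,0],[0,0,0.03,0,0,0],[0,0,0.03,0,0,0],[0,0,0,0,0,0],[0,0,0,0,0,0]]'
```

```text
clock: 13.85
tool_pos: [0.5948, 0.1264, 0.0921]
eef_rot: [0.736, 0.677, -0.0, -0.0]
contact_force: [-0.3, 1.4, -0.5]
opening: 0.005
finger_force: 0.0
clock: 14.27
tool_pos: [0.5958, 0.1268, 0.072]
eef_rot: [0.736, 0.677, 0.001, 0.0]
contact_force: [-0.1, 0.2, -0.1]
opening: 0.003
finger_force: 0.0
clock: 14.6
tool_pos: [0.5956, 0.1266, 0.072]
eef_rot: [0.736, 0.677, 0.0, 0.0]
contact_force: [-0.4, 0.2, 0.3]
opening: 0.009
finger_force: 0.0
clock: 15.02
tool_pos: [0.5951, 0.1266, 0.0682]
eef_rot: [0.736, 0.677, -0.0, -0.0]
contact_force: [-1.1, -0.4, 0.6]
opening: 0.004
finger_force: 0.0
clock: 15.43
tool_pos: [0.5952, 0.1266, 0.0661]
eef_rot: [0.736, 0.677, -0.0, -0.0]
contact_force: [0.3, -0.5, 0.0]
opening: 0.009
finger_force: 0.0
```

```bash
python3 -m pendant '[[0,0,0.03,0,0,0],[0,0,0.03,0,0,0],[0,0,0.03,0,0,0],[0,0,0.03,0,0,0],[0,0,0,0,0,0]]'
python3 -m pendant '[[0,0,0.03,0,0,0],[0,0,0.03,0,0,0],[0,0,0.02,0,0,0],[0,0,0,0,0,0],[0,0,0,0,0,0]]'
```

```text
clock: 15.85
tool_pos: [0.5954, 0.1266, 0.0634]
eef_rot: [0.736, 0.677, 0.0, 0.0]
contact_force: [0.1, -0.4, 3.2]
opening: 0.004
finger_force: 1.6
clock: 16.27
tool_pos: [0.5954, 0.1266, 0.0615]
eef_rot: [0.736, 0.677, 0.0, 0.0]
contact_force: [-2.0, -1.1, 5.3]
opening: 0.001
finger_force: 2.9
```

```bash
python3 -m pendant '[[0,0,0.03,0,0,0],[0,0,0.03,0,0,0],[0,0,0.03,0,0,0],[0,0,0.02,0,0,0],[0,0,0,0,0,0]]'
python3 -m pendant '[[0,0,0,0,0,0],[0,0,0,0,0,0],[0,0,0,0,0,0],[0,0,0,0,0,0],[0,0,0,0,0,0]]'
```

```text
clock: 16.68
tool_pos: [0.5954, 0.1266, 0.0592]
eef_rot: [0.736, 0.677, 0.0, 0.0]
contact_force: [-1.8, -0.1, 9.7]
opening: 0.007
finger_force: 4.7
clock: 17.1
tool_pos: [0.5954, 0.1266, 0.0593]
eef_rot: [0.736, 0.677, 0.0, 0.0]
contact_force: [-1.8, -1.5, 10.0]
opening: 0.004
finger_force: 4.6
```

```bash
python3 -m pendant '[[0,0,0.02,0,0,0],[0,0,0.025,0,0,0],[0,0,0,0,0,0],[0,0,0,0,0,0],[0,0,0,0,0,0]]'
python3 -m pendant '[[0,0,0,0,0,0],[0,0,0,0,0,0],[0,0,0,0,0,0],[0,0,0,0,0,0],[0,0,0,0,0,0]]'
python3 - <<'E'
from h import *
st,p,d=snap("w6");print(st["tool_pos"])
cv2.imwrite("pics/c6.png",p)
E
```

```text
clock: 17.52
tool_pos: [0.5954, 0.1266, 0.0583]
eef_rot: [0.736, 0.677, 0.0, 0.0]
contact_force: [-2.9, -0.4, 11.4]
opening: 0.007
finger_force: 5.3
clock: 17.93
tool_pos: [0.5954, 0.1267, 0.0583]
eef_rot: [0.736, 0.677, 0.0, 0.0]
contact_force: [-2.0, -1.0, 10.9]
opening: 0.005
finger_force: 5.3
[0.59538053 0.12666658 0.05833472]
```

View pics/c6.png

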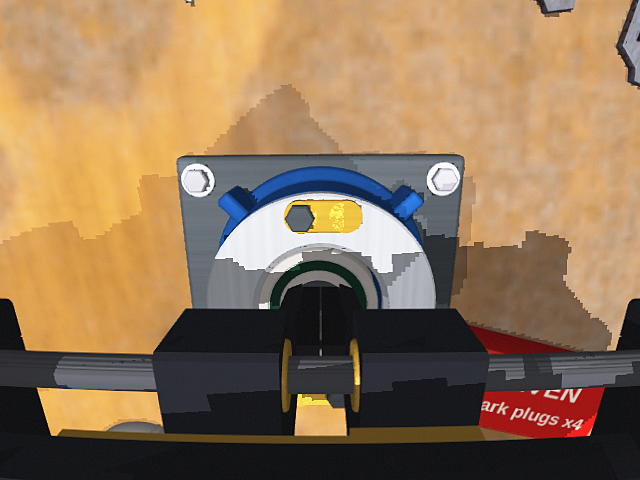

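The fingertips rest on the middle of the bearing at about (320,290). It is level with the machined face and held with a steady push of about 11 N, so I'm handing in.

```bash
python3 -c "
from plant import r
print(r.finish_job())"
```

```text
the job is handed in; nothing more can be done
None
```

The bearing is in the housing bore, pressed about level with the machined face (fingertips read 0.3 mm above it) and held with a steady push of about 11 N; the job is handed in, but no verdict came back.

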